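# Pin the drying-tube jacket shut and keep it pressed

### The job

The glass drying tube lies ready in the aluminium heating jacket: swing the jacket's upper half down over it, then take the steel locking pin with the ringed knob out of the rack and push it all the way down through the lug's hole into the lower half. The tube lies on springs, so finish holding: keep pressing down so that the pin's knob sits on the lug and the two halves stay fully shut, and do not let go at the end. Leave the tube in its trough and everything else standing where it is.

Things in the scene. Friction and masses are not known exactly. Their poses are not given: they have to be found in the camera images.
- jacket: Lower half of a bare-aluminium clamshell heating jacket, fixed to the bench: block 116 mm (own x, -66 to +50) by 120 mm (own y) by 50 mm high; its level top is where the halves meet. Origin on the bench under the glass tube. Own -x is the front with the pin hole, +x the back with the hinge, z up. The tube lies in a trough at x = 0 on a sprung rubber bed.
- hole (a point): Centre of the mouth of the pin hole in the lower half, at x = -46, y = 0, z = 50 mm of the jacket: vertical round hole, 13 mm wide, 41 mm deep. Its axes are those of the jacket.
- hinge (a point): Middle of the hinge axis of the upper half, at x = +50, y = 0, z = 50 mm of the jacket; the axis is parallel to the jacket's y. Axes: the jacket's.
- lid (a joint): Angle of the jacket's upper half (rad): 0 = fully shut (stop), grows as it swings up and back, to 1.6. About 0.22 kg; it stays at any angle where it is left (hinge friction 0.12 N m). Closed and let go, it rests on the sprung tube about 0.06 rad ajar; pressing its lug down with some 8 to 12 N brings it to 0, and it springs up if let go.
- lug (a point): On the upper half: centre of the upper mouth of its pin hole (14 mm, through) in the 50 mm wide, 10 mm thick front lug. Shut, the lug spans 76 to 116 mm in front of the hinge axis, its top 10 mm above that axis; the hole, 96 mm from the axis, lies over the lower one. From hinge to lug runs a flat roof 120 mm wide, top 20 mm above the axis. Axes: jacket's when shut.
- pin_grip (a point): Centre of the locking pin's knob. Steel pin, 90 g: ringed cylindrical knob 22 mm thick, 40 mm tall (flat underside 20 mm below this point), then a shank 10 mm thick, 40 mm long, its last 8 mm tapering to 4 mm. Stands upright in a socket of the rack, knob on the rack's top. Fingertips must stay above the knob's underside. Own z up along the pin.
- pin_tip (a point): Lower end of the pin's shank, 60 mm below the centre of its knob.
- rack: White plastic rack fixed to the bench, 50 mm (own x) by 180 mm (own y) by 55 mm high, origin under its centre on the bench. Three upright sockets 13 mm wide, 47 mm deep, at y = -60, 0 and +60 mm; they hold, in any order, the locking pin, a stopper and a probe.
- tube: Glass drying tube in the jacket, 20 mm thick, 100 mm long, with 8 mm necks out to 80 mm either side; origin at its centre, own y along it. Its centre is 53 mm above the bench, 50 mm when the jacket is fully shut. It stays in its trough.
- stopper: Bystander in the rack: white plastic stopper with a ball head 22 mm thick, 31 mm above the rack's top. Origin at the rack's top.
- probe: Bystander in the rack: steel probe with a 16 mm collar and a thin 6 mm stem, 50 mm above the rack's top. Origin at the rack's top.
- vial_a: Bystander: glass sample vial with metal cap, 24 mm thick, 45 mm tall; origin under its centre.
- vial_b: Bystander: a second such vial, on the far side of the bench.
- beaker: Bystander: glass beaker 66 mm wide, 85 mm tall; origin under its centre.
- cap: Bystander: orange screw cap, 38 mm wide, 17 mm tall, lying on the bench; origin under its centre.
- spatula: Bystander: flat steel lab spatula 170 mm long, 12 mm wide, lying on the bench; own x along it.
- meter: Bystander: white room meter, 60 mm square and 22 mm thick, standing on edge; origin under its centre.
Things that resemble listed ones, but are neither listed nor needed, are in the scene too. Leave any blue look-alike of the jacket alone.

How it is judged:
By the outcome, as a careful person would: the job done as asked, in the order asked, and still so for the second after the job is handed in, while the arm keeps its last pose, push and grip.
It also fails if it takes over 53 s, if anything falls off the work surface, if the arm or the gripper's body presses on something with over 40 N, if the wrist force passes 120 N, or if a joint passes its speed limit or range.

### The arm

A 6-joint arm with a two-finger parallel gripper is mounted at the origin on the work surface. World frame = base frame: x ahead of the robot, y to its left, z up, the work surface at z = 0. Lengths are in m, angles in rad, forces in N, time in s.
With the tool pointing down it reaches from about 0.225 to 0.875 m from the base axis. Payload 3.4 kg.
Tool frame: the origin (TCP) lies midway between the tips of the shut fingers; the grasp point (between the pads) lies r.grip_point_offset behind it (r.grip_point_offset is the distance from the TCP to the grasp point, in m); z points along the fingers, y is the direction in which the jaws open and shut (so a half turn about z gives the same grasp; the last joint's range is limited). The gripper opens to 85 mm and grips with 20 to 120 N. Pads are 22 mm wide; open, the fingers measure 114 mm over their backs; the gripper's body (76 mm by 85 mm) begins 54 mm behind the grasp point. The pads swing forward as they close: fully open they stand 13 mm farther back than shut.
Start: joints at [1.213, 0.276, 1.505, -0, 1.361, -0.121], TCP at [0.135, 0.559, 0.231] pointing down, gripper open.
Joint ranges: [-2.89, 2.89], [-0.75, 2.08], [0.22, 2.7], [-1.18, 4.32], [0.11, 2.71], [-2.7, 2.7]. Speed limits (rad/s): [2.57, 2.57, 3.14, 3.14, 3.14, 3.14].

### API

Orientations are given as a unit quaternion [w, x, y, z].
In Python, from bench import r gives the robot as it stands. The module is installed in compiled form; this text tells all that it offers. Calls block until the motion is done:
- r.move_ptp(position, orientation): joint-space move of the TCP to a pose.
- r.servo_line(position, attitude=None, velocity=0.15, f_stop=None): straight line of the TCP; attitude=None keeps the orientation; velocity is the mean speed in m/s. With f_stop (N) it stops when the force on the tool has changed by that much, and returns True; else False.
- r.set_joints(angles): joint-space move.
- r.ungrasp() and r.close_gripper(): open the fingers fully, or close them until they stop; the grip force is fixed at half the most.
- r.dwell(seconds).
- r.solve_ik(position, orientation): joint angles nearest the present ones, or None.
- r.sense(): the state.
- r.grab_frame(name): name is "scene" or "top" or "wrist"; returns a dict with "image" (480x640x3 uint8, blue, green, red), "vertical_fov" (degrees; the focal length in pixels is half the picture's height over the tangent of half this angle, whatever the lens; pixels are square), "cx", "cy" (the principal point, pixels), "world_to_cam" (4x4, takes a point from world to camera coordinates); the wrist camera has in their place "T_tool_cam" (4x4, takes a point from camera to tool coordinates, whose origin is the TCP and whose axes are the flange's). Camera axes: x right, y down, z forward; pixel columns grow to the right and rows downward; lengths in m; the calibration is good to about 2 mm. A picture is of the moment at which its call begins: read the wrist's pose just before it. There is no depth.
A pose or a line that the arm cannot do raises r.PlanningError and nothing moves.
- r.hand_in(): hands the job in, once; it reports no verdict.
The state is a dict: "time_s": time; "joint_pos": joint angles; "qd": joint speeds; "joint_efforts": joint torques, N m; "position": TCP position; "orientation": TCP orientation; "ft_force": force on the tool from outside, world axes, zero at the start; "wrist_torque": the same for the moment, N m; "finger_gap": opening from 0.0 (shut) to 1.0 (fully open).
Only numpy, scipy, OpenCV 4.12 (cv2) and the standard library are available. Lean on these libraries where they do the work, as an engineer would, in place of code of your own. Each camera call takes 0.05 s, during which the arm holds its last target. There are 200 camera calls.

## Working session

There is one attempt and no reset: what is moved stays moved. The work goes in short steps, each a Python script; the robot and the scene stay as the last script left them, time stands still between calls to the robot, and variables do not carry over. Pictures are saved under pics/ and viewed, about 8 in all and at most 12, crops included, and the job is handed in when it is done.

```bash
mkdir -p pics; cat > h.py <<'E'
import numpy as np, cv2, pickle
from bench import r
def snap(n,f):
    s=r.sense(); d=r.grab_frame(n); d['pose']=(s['position'],s['orientation'])
    cv2.imwrite(f'pics/{f}.png',d['image']); pickle.dump(d,open(f'pics/{f}.pkl','wb')); return d
def load(f): return pickle.load(open(f'pics/{f}.pkl','rb'))
def R(q):
    from scipy.spatial.transform import Rotation as Ro
    return Ro.from_quat([q[1],q[2],q[3],q[0]]).as_matrix()
def w2c(d):
    if 'world_to_cam' in d: return np.array(d['world_to_cam'])
    T=np.eye(4); T[:3,:3]=R(d['pose'][1]); T[:3,3]=d['pose'][0]
    return np.linalg.inv(T@np.array(d['T_tool_cam']))
def foc(d): return 240/np.tan(np.radians(d['vertical_fov'])/2)
def ray(d,u,v):
    M=np.linalg.inv(w2c(d)); f=foc(d)
    k=M[:3,:3]@np.array([(u-d['cx'])/f,(v-d['cy'])/f,1]); return M[:3,3],k
def at_z(d,u,v,z):
    o,k=ray(d,u,v); return o+k*(z-o[2])/k[2]
def proj(d,p):
    c=w2c(d)@np.append(p,1); f=foc(d); return np.array([d['cx']+f*c[0]/c[2],d['cy']+f*c[1]/c[2]])
def tri(*obs):
    A=np.zeros((3,3));b=np.zeros(3)
    for d,u,v in obs:
        o,k=ray(d,u,v);k=k/np.linalg.norm(k);P=np.eye(3)-np.outer(k,k);A+=P;b+=P@o
    return np.linalg.solve(A,b)
E
python3 - <<'E'
from h import *
for n in('scene','top'):
    d=snap(n,n+'0'); print(n,{k:d[k] for k in d if k not in('image',)})
s=r.sense(); print(s, r.grip_point_offset)
E
```

```text
scene {'vertical_fov': 46.711981697088575, 'cx': 318.73501347554594, 'cy': 244.8565791036993, 'world_to_cam': array([[-0.68867339,  0.72506806,  0.00229648,  0.40015428],
       [ 0.583084  ,  0.55569323, -0.59263656, -0.23647749],
       [-0.43097798, -0.40679398, -0.80546672,  1.23322648],
       [ 0.        ,  0.        ,  0.        ,  1.        ]]), 'pose': (array([0.1347087 , 0.55845311, 0.23044577]), array([-2.26827696e-04,  1.18136073e-01,  9.92996991e-01, -8.89904326e-04]))}
top {'vertical_fov': 43.00639947761319, 'cx': 323.01283635126924, 'cy': 239.97907723795817, 'world_to_cam': array([[-0.01345931, -0.99988301, -0.00726688, -0.00254975],
       [-0.99901572,  0.01375413, -0.0421712 ,  0.54876662],
       [ 0.04226621,  0.00669213, -0.99908397,  1.31499352],
       [ 0.        ,  0.        ,  0.        ,  1.        ]]), 'pose': (array([0.13472006, 0.55845274, 0.23044714]), array([-2.14664958e-04,  1.18129373e-01,  9.92997795e-01, -8.86150438e-04]))}
{'time_s': 0.1, 'joint_pos': array([ 1.21297609e+00,  2.76505000e-01,  1.50600793e+00, -1.50930848e-05,
        1.36071394e+00, -1.20975772e-01]), 'qd': array([ 0.0006587 , -0.00050284, -0.00365587, -0.00127466,  0.00014118,
        0.00027335]), 'joint_efforts': array([ 2.08983110e-03, -4.17703307e+01, -2.46403348e+01,  1.25892188e-04,
        5.82224675e-03, -8.10280056e-06]), 'position': array([0.13474382, 0.55849649, 0.23054092]), 'orientation': array([-1.86582482e-04,  1.18144028e-01,  9.92996133e-01, -7.95556546e-04]), 'ft_force': array([ 0.51826935,  0.41615974, -0.40589229]), 'wrist_torque': array([ 0.02961123,  0.06559331, -0.04608137]), 'finger_gap': 0.9982137924624634} 0.0187
```

View pics/top0.png

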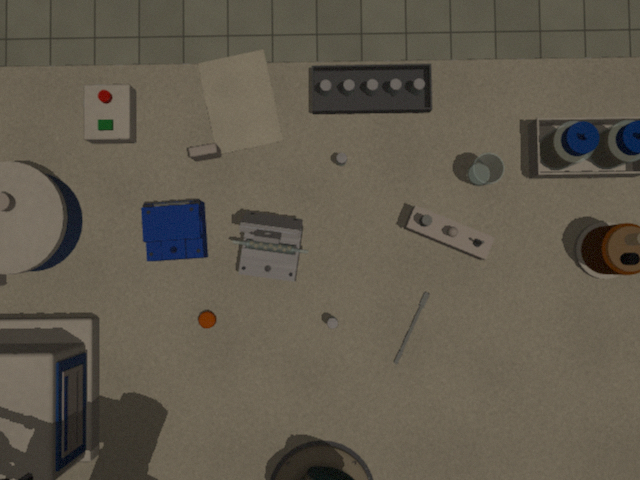

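View pics/scene0.png

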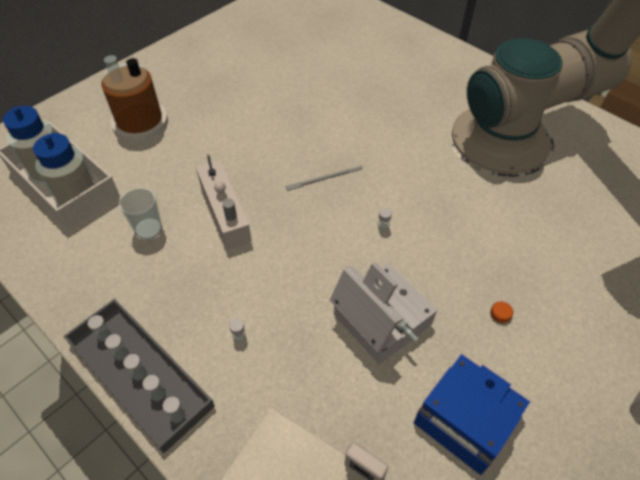

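The top view shows the bare-aluminium jacket at about (268,247) with its lid up, and the blue look-alike at (175,230). The rack is at (447,232). Candidates for the pin in the top view: (426,219), a grey cylinder; (452,231), a white ball, so the stopper; (477,241), a thin dark stem, so the probe. The cylinder at (426,219), scene (229,210), fits the pin. I'll check it in enlarged crops.

```bash
python3 - <<'E'
from h import *
a=load('top0')['image'];b=load('scene0')['image']
c=lambda im,x,y,w,h,k:cv2.resize(im[y:y+h,x:x+w],None,fx=k,fy=k,interpolation=cv2.INTER_CUBIC)
# top: jacket 220..310 x 195..285 ; rack 395..500 x 195..265
A=np.zeros((600,800,3),np.uint8)
A[:300,:400]=c(a,220,205,100,75,4); A[:300,400:]=c(a,397,195,100,75,4)
A[300:,:400]=c(b,320,255,133,100,3.0)[:300,:400] if False else cv2.resize(b[255:355,320:453],(400,300),interpolation=cv2.INTER_CUBIC)
A[300:,400:]=cv2.resize(b[150:250,170:303],(400,300),interpolation=cv2.INTER_CUBIC)
cv2.imwrite('pics/crop1.png',np.clip(A*1.5,0,255).astype(np.uint8))
E
```

```text
(no output)
```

View pics/crop1.png

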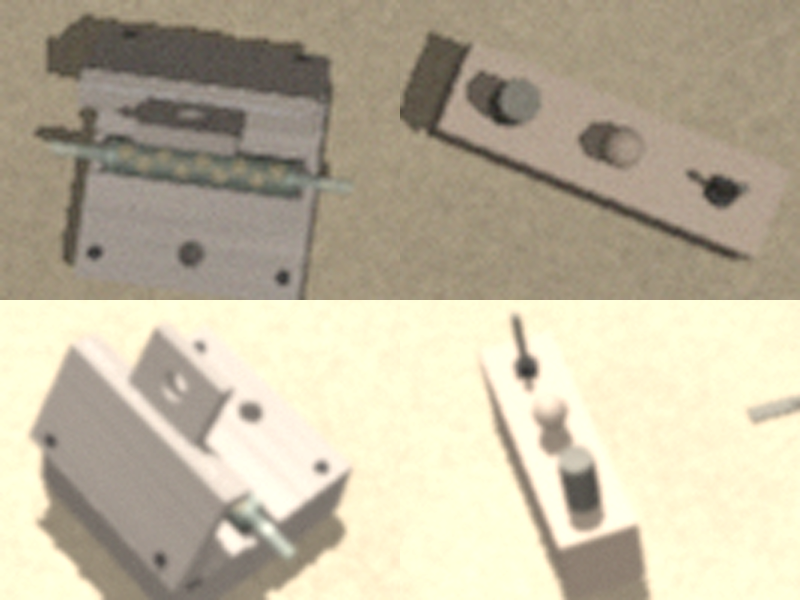

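```bash
python3 - <<'E'
from h import *
t=load('top0');s=load('scene0')
T=lambda u,v,ox,oy:((u+.5)/4-.5+ox,(v+.5)/4-.5+oy)
S=lambda u,v,ox,oy:((u+.5)/3-.5+ox,(v-300+.5)/3-.5+oy)
J=lambda u,v:T(u,v,220,205); K=lambda u,v:T(u-400,v,397,195)
hole=at_z(t,*J(191,254),.05); hs=at_z(s,*S(250,411,320,255),.05)
print('hole',hole,hs,tri((t,*J(191,254)),(s,*S(250,411,320,255))))
a=at_z(t,*J(95,252),.05);b=at_z(t,*J(283,278),.05); e1=at_z(t,*J(40,148),.053);e2=at_z(t,*J(352,188),.053)
print('screws',a,b,np.linalg.norm(a-b),'yaw',np.arctan2(-(a-b)[0],(a-b)[1]),'tube',(e1+e2)/2,np.linalg.norm(e1-e2),np.arctan2(-(e1-e2)[0],(e1-e2)[1]))
print('hole->tube',(e1+e2)/2-hole)
print('other screw scene',at_z(s,*S(321,467,320,255),.05),at_z(s,*S(200,346,320,255),.05))
# pin knob top centre z=.095
p=K(520,100);q=S(978-400,458,170,150)
print('pin',at_z(t,*p,.095),at_z(s,*q,.095),tri((t,*p),(s,*q)))
print('stopper',at_z(t,*K(625,147),.075),'probe',at_z(t,*K(722,190),.055+.02))
# lid lug hole in scene
print('lughole px',S(177,388,320,255))
h=np.array([hole[0],hole[1]])
from math import *
for yaw in[np.arctan2(-(a-b)[0],(a-b)[1])]:
  X=np.array([cos(yaw),sin(yaw),0]);O=hole+.046*X;O[2]=0
  H=O+.05*X+[0,0,.05]
  for th in np.arange(.8,1.65,.1):
    d=-X*cos(th)+np.array([0,0,sin(th)]); n=X*sin(th)+np.array([0,0,cos(th)])
    print(round(th,2),proj(s,H+.096*d+.01*n),proj(t,H+.116*d+.005*n),proj(s,H+.076*d+.02*n+.06*np.array([-X[1],X[0],0])))
E
```

```text
hole [0.48918746 0.10800966 0.05      ] [0.48868743 0.10831412 0.05      ] [0.48903733 0.10819796 0.0503279 ]
screws [0.49092391 0.15872863 0.05      ] [0.47588712 0.05956483 0.05      ] 0.1002973798064528 yaw -0.15048946029112498 tube [0.53448374 0.1047063  0.053     ] 0.16611865749982338 -0.14110140635379304
hole->tube [ 0.04529629 -0.00330336  0.003     ]
other screw scene [0.49008385 0.15905546 0.05      ] [0.47405028 0.05996317 0.05      ]
pin [ 0.58381415 -0.22258592  0.095     ] [ 0.41721238 -0.04810714  0.095     ] [ 0.52812091 -0.10037338  0.20807655]
stopper [ 0.56013128 -0.27966693  0.075     ] probe [ 0.53716319 -0.32926623  0.075     ]
lughole px (378.6666666666667, 284.0)
0.8 [391.57287355 278.37884163] [264.37761406 258.85656475] [407.58870368 314.88665149]
0.9 [388.17605965 279.03885325] [264.64185939 254.24226937] [404.45142108 316.27087237]
1.0 [384.41530577 280.17369214] [265.00766109 249.24093591] [401.05735118 318.02470498]
1.1 [380.32641478 281.78148943] [265.47194004 243.90968965] [397.44214324 320.13399081]
1.2 [375.95152117 283.8534974 ] [266.03001885 238.31221433] [393.64572596 322.57910069]
1.3 [371.33872503 286.373749  ] [266.67565778 232.51767222] [389.71178582 325.33501134]
1.4 [366.54150802 289.31890099] [267.40113975 226.59940538] [385.68710401 328.37153541]
1.5 [361.61793177 292.65828876] [268.19740322 220.63346303] [381.62076663 331.65370846]
1.6 [356.62963266 296.35421189] [269.05421908 214.69701216] [377.56327077 335.14232848]
```

```bash
cat >> h.py <<'E'
from math import *
from scipy.spatial.transform import Rotation as Ro
YAW=-.150; X=np.array([cos(YAW),sin(YAW),0]); Z=np.array([0,0,1.])
HOLE=np.array([.489,.1081,.05]); H=HOLE+.096*X
def quat(psi): # tool down, tool y along heading psi
    y=np.array([cos(psi),sin(psi),0]); M=np.column_stack([np.cross(y,-Z),y,-Z])
    q=Ro.from_matrix(M).as_quat(); return np.array([q[3],*q[:3]])
QJ=quat(pi/2+YAW)
def lidpt(th,L=.104):
    d=-X*cos(th)+Z*sin(th); n=X*sin(th)+Z*cos(th)
    return H+L*d+n*(.010+.011*sin(th))
E
python3 - <<'E'
from h import *
t=load('top0');s=load('scene0')
p=((120.5)/4-.5+397,(100.5)/4-.5+195); q=((178.5)/3-.5+170,(158.5)/3-.5+150)
print('pin',at_z(t,*p,.095),at_z(s,*q,.095),tri((t,*p),(s,*q)))
r.close_gripper()
A=H+.02*X; A[2]=.25
r.move_ptp(A,QJ); print(r.sense()['joint_pos'])
A[2]=.148
print('desc',r.servo_line(A,f_stop=5), r.sense()['ft_force'])
for th in np.arange(1.3,.05,-.125):
    st=r.servo_line(lidpt(th),velocity=.12,f_stop=20); f=r.sense()['ft_force']; print(round(th,2),st,f.round(1))
    if st: break
s_=r.sense();print(s_['time_s'],s_['position'],lidpt(th))
snap('scene','scene1')
E
```

```text
pin [ 0.58381415 -0.22258592  0.095     ] [ 0.58210723 -0.22103046  0.095     ] [ 0.58296602 -0.22173489  0.09528066]
[ 3.67186128e-02  3.20297082e-01  1.39384744e+00  4.85638408e-04
  1.42752613e+00 -1.38538313e+00]
desc False [-0.15625807  0.03521404  0.42168294]
1.3 False [-0.7  0.1  0.2]
1.18 False [ 0.4 -0.1  0.2]
1.05 False [-0.4 -0.4  0.4]
0.92 False [ 0.5  0.1 -0. ]
0.8 False [1.2 0.2 0.4]
0.68 False [ 0.6 -0.2  0.2]
0.55 False [0.3 0.8 0. ]
0.43 False [-0.9  0.2  0.6]
0.3 False [0.8 0.4 0.2]
0.18 False [ 0.1 -0.2  0.6]
6.85 [0.48464406 0.10871228 0.07991296] [0.48471167 0.10874812 0.07984045]
```

View pics/scene1.png

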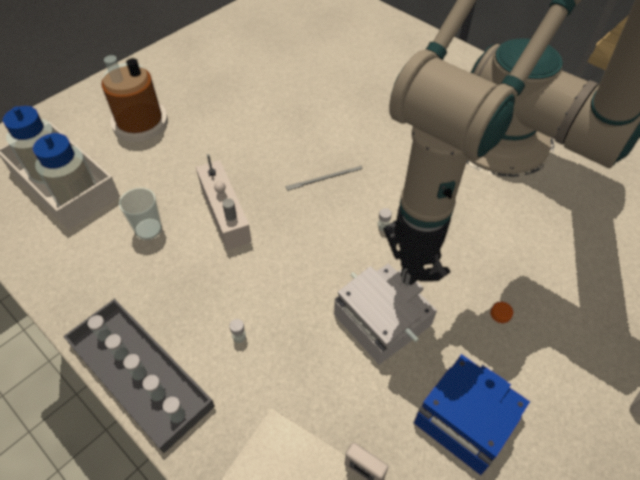

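The lid swung down almost shut, with the finger still on its lug. Next I press it to its spring rest, retreat, and check the lug hole and the pin with the wrist camera.

```bash
cat >> h.py <<'E'
QP=quat(-.393); PIN=np.array([.583,-.2217,.075])
E
python3 - <<'E'
from h import *
print(r.servo_line(lidpt(.04),velocity=.05,f_stop=8), r.sense()['ft_force'],r.sense()['position'])
A=r.sense()['position'].copy(); A[2]=.25; r.servo_line(A,velocity=.25)
B=A-.05*X;B[2]=.25
r.move_ptp(B,QJ); r.dwell(.2); w1=snap('wrist','w1')
r.ungrasp()
C=PIN.copy();C[2]=.21
r.move_ptp(C,QP); r.dwell(.2); w2=snap('wrist','w2'); print(r.sense()['joint_pos'],r.sense()['time_s'],w1['T_tool_cam'])
print('expect lug',proj(w1,HOLE+[0,0,.013]),'knob top',proj(w2,PIN+[0,0,.02]))
cv2.imwrite('pics/w12.png',np.hstack([cv2.resize(w['image'],(400,300)) for w in(w1,w2)]))
E
```

```text
False [ 1.9631887  -0.60384761  2.93457597] [0.48247176 0.10927082 0.06479341]
[-4.73407247e-01  3.59920414e-01  1.43179463e+00  1.22512713e-04
  1.34937011e+00 -8.20242578e-02] 11.2417 [[-8.36189685e-04 -9.47503795e-01 -3.19743426e-01  8.18755349e-02]
 [ 9.99998640e-01 -1.24690733e-03  1.07980603e-03 -2.01951537e-04]
 [-1.42181073e-03 -3.19742088e-01  9.47503549e-01 -1.43217589e-01]
 [ 0.00000000e+00  0.00000000e+00  0.00000000e+00  1.00000000e+00]]
expect lug [323.00602139 272.75289757] knob top [323.14819231 238.47991463]
```

View pics/w12.png

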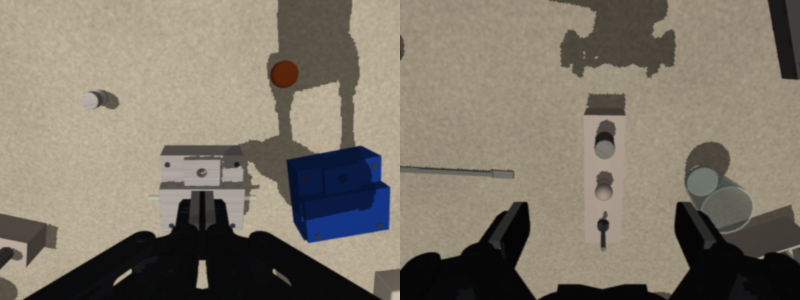

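```bash
python3 - <<'E'
from h import *
a=load('w1')['image'][235:315,270:376];b=load('w2')['image'][190:270,270:376]
cv2.imwrite('pics/c2.png',np.hstack([cv2.resize(i,None,fx=3.75,fy=3.75,interpolation=cv2.INTER_CUBIC) for i in(a,b)]))
E
```

```text
(no output)
```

View pics/c2.png

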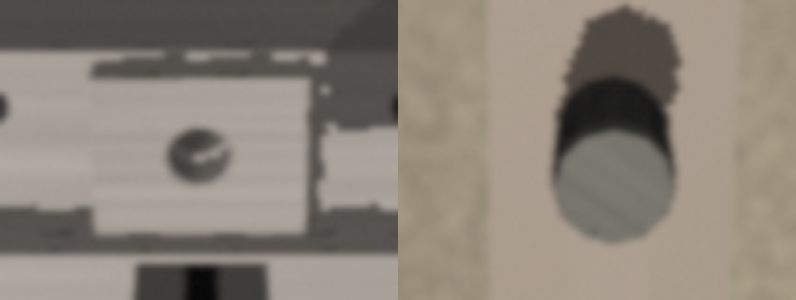

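```bash
python3 - <<'E'
from h import *
w1=load('w1');w2=load('w2')
k=at_z(w2,327.5,239.2,.095); l=at_z(w1,322.7,276.2,.066)
print('knob',k,'lug',l, 'hole rel',l-HOLE, [ (l-HOLE)@X, (l-HOLE)@np.cross(Z,X)])
P=(k+PIN)/2; P[2]=.063
C=P.copy();C[2]=.12; r.servo_line(C,velocity=.2)
print('touch',r.servo_line(P,velocity=.06,f_stop=6),r.sense()['position'])
r.close_gripper(); s=r.sense();print('gap',s['finger_gap'],s['ft_force'],s['wrist_torque'])
C=P.copy();C[2]=.20; r.servo_line(C,velocity=.12); s=r.sense();print('gap',s['finger_gap'],s['ft_force'],s['time_s'])
r.dwell(.1); snap('scene','s2'); snap('top','t2'); w=snap('wrist','w3')
s2=load('s2');
g=np.array(s['position']);print(g,proj(s2,g))
u,v=proj(s2,g).astype(int); c=s2['image'][v-50:v+70,u-80:u+80]
cv2.imwrite('pics/c3.png',np.hstack([cv2.resize(c,(400,300),interpolation=cv2.INTER_CUBIC),cv2.resize(w['image'],(400,300))]))
print(u,v)
E
```

```text
knob [ 0.58549216 -0.22327681  0.095     ] lug [0.49092179 0.10753607 0.066     ] hole rel [ 0.00192179 -0.00056393  0.016     ] [np.float64(0.0019844802960273596), np.float64(-0.0002704074587468814)]
touch False [ 0.58464105 -0.22266521  0.06342089]
gap 0.23780411423953304 [-0.35627436 -1.21397425  1.26468699] [-0.00219771  0.01960448 -0.04181068]
gap 0.24256019023091788 [-0.23379964 -0.11596549 -1.54157107] 14.8417
[ 0.5836697  -0.22221274  0.19900176] [219.70383008 161.00259583]
219 161
```

View pics/c3.png

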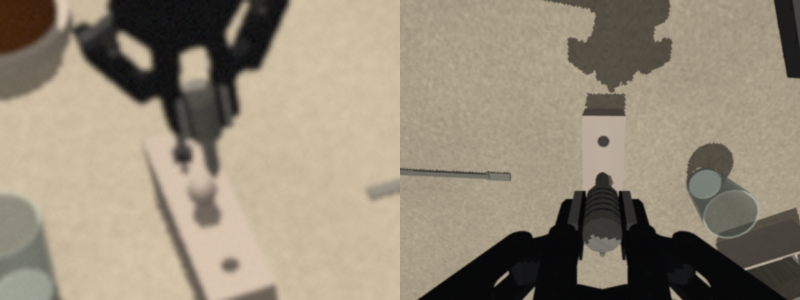

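Pin held by its ringed knob; the socket at wrist (603,141) is empty, and the stopper and probe are still standing. Now I hover it over the lug and check.

```bash
python3 - <<'E'
from h import *
G=np.array([.4900,.1079,.2])
r.move_ptp(G,QJ); G[2]=.1334-.008; r.servo_line(G,velocity=.15); r.dwell(.3)
s=r.sense();print(s['position'],s['finger_gap'],s['time_s'],s['ft_force'])
a=snap('scene','s4');w=snap('wrist','w4');
tip=s['position']-[0,0,.0484]
for n,p in(('tip',tip),('lug',HOLE+.0008*X+[0,0,.0158]),('under',tip+[0,0,.04])):print(n,p,proj(a,p),proj(w,p))
u,v=proj(a,tip).astype(int);c=a['image'][v-35:v+25,u-40:u+40];print(u,v)
u,v=320,300;print(proj(w,tip));d=w['image'][180:480,120:520]
cv2.imwrite('pics/c4.png',np.hstack([cv2.resize(c,(400,300),interpolation=cv2.INTER_CUBIC),d]))
E
```

```text
[0.49052682 0.10795246 0.12620465] 0.24313610727154356 17.3333 [-0.1237437  -0.26229039 -1.06710591]
tip [0.49052682 0.10795246 0.07780465] [404.23170043 283.36806324] [323.18717237 275.77873429]
lug [0.48979102 0.10798045 0.0658    ] [403.60995138 286.9781175 ] [322.99559525 265.67095727]
under [0.49052682 0.10795246 0.11780465] [407.40903384 269.85283756] [323.34725621 313.79157309]
404 283
[323.18717237 275.77873429]
```

View pics/c4.png

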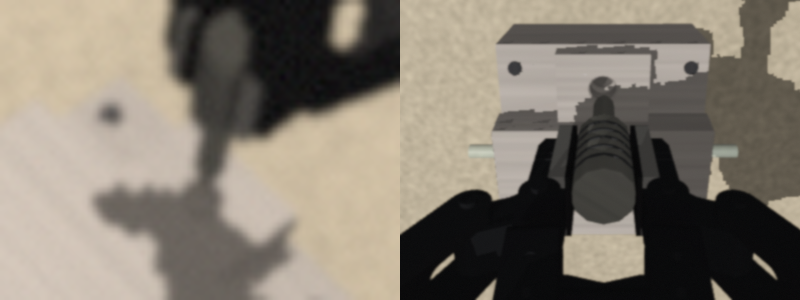

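The wrist view puts the tip at (324,278), the lug hole at (322,267), and the predicted tip at (323,276) and hole at (323,266). So it lines up within about 1 mm. I'll insert it with force guards.

```bash
python3 - <<'E'
from h import *
G=np.array([.4900,.1074,0])
for tz,v,f in((.066,.05,4),(.052,.05,5),(.03,.05,6),(.024,.03,9)):
    G[2]=tz+.0484; st=r.servo_line(G,velocity=v,f_stop=f); s=r.sense()
    print(tz,st,s['position'],s['ft_force'].round(2),s['wrist_torque'].round(3),s['finger_gap'])
    if st: break
print(s['time_s'])
E
```

```text
0.066 False [0.4894938  0.10737268 0.1137477 ] [-0.52  0.34 -1.41] [-0.003 -0.074 -0.05 ] 0.24155413166090423
0.052 False [0.48967851 0.10736971 0.09994874] [ 0.65  0.15 -0.69] [-0.008  0.022  0.045] 0.23751920029777443
0.03 False [0.4899472  0.10737294 0.07814515] [-0.4   0.77  0.01] [-0.041  0.034  0.   ] 0.23851843449389173
0.024 False [0.49069148 0.10750422 0.07275991] [ 0.63 -0.29  1.07] [ 0.086 -0.084 -0.026] 0.23859221096154293
19.175
```

```bash
python3 - <<'E'
from h import *
G=np.array([.4900,.1074,.0725])
while G[2]>.0600:
    G[2]-=.0007; r.servo_line(G,velocity=.02); r.dwell(.1); s=r.sense()
    print(G[2].round(4),s['position'].round(4),s['ft_force'].round(1),round(s['finger_gap'],4))
    if s['ft_force'][2]>21: break
print(s['time_s'],s['wrist_torque'],s['joint_efforts'])
E
```

```text
0.0718 [0.4906 0.1075 0.0722] [0.7 0.8 3.1] 0.2392
0.0711 [0.4905 0.1075 0.0714] [0.4 0.8 5.5] 0.2404
0.0704 [0.4905 0.1075 0.0708] [1.7 0.6 6.4] 0.2374
0.0697 [0.4905 0.1075 0.0703] [0.3 0.8 7.5] 0.2367
0.069 [0.4905 0.1076 0.0699] [-0.7  0.7  9.9] 0.2386
0.0683 [0.4905 0.1076 0.0696] [-1.   1.4 13. ] 0.2388
0.0676 [0.4904 0.1076 0.0692] [-1.4 -0.1 15.5] 0.241
0.0669 [0.4904 0.1076 0.0687] [-2.   0.5 16.8] 0.2382
0.0662 [0.4904 0.1076 0.0686] [-3.4  0.3 20.9] 0.2403
0.0655 [0.4903 0.1076 0.0681] [-3.2 -0.7 23. ] 0.2405
22.675 [0.07561163 0.71716718 0.04104909] [-7.20868427e-01 -2.68026853e+01 -1.42249766e+01 -2.26463727e-01
 -1.47294179e+00  1.29097601e-02]
```

```bash
python3 - <<'E'
from h import *
a=snap('scene','s5');w=snap('wrist','w5');u,v=398,310
b=load('s4')['image']
f=lambda i:cv2.resize(i[v-45:v+45,u-60:u+60],(400,300),interpolation=cv2.INTER_CUBIC)
g=lambda i:i[150:450,120:520]
cv2.imwrite('pics/c5.png',np.vstack([np.hstack([f(b),f(a['image'])]),np.hstack([g(load('w4')['image']),g(w['image'])])]))
s=r.sense();print(s['position'],s['ft_force'])
t=s['position']
und=t-[0,0,.0084];print('knob under pred',proj(w,und),'lug hole shut',proj(w,HOLE+[0,0,.01]))
E
```

```text
[0.49032247 0.10759134 0.06811947] [-4.29059599  1.01999266 23.93432603]
knob under pred [323.3745645  313.31185108] lug hole shut [324.10967845 310.66474811]
```

View pics/c5.png

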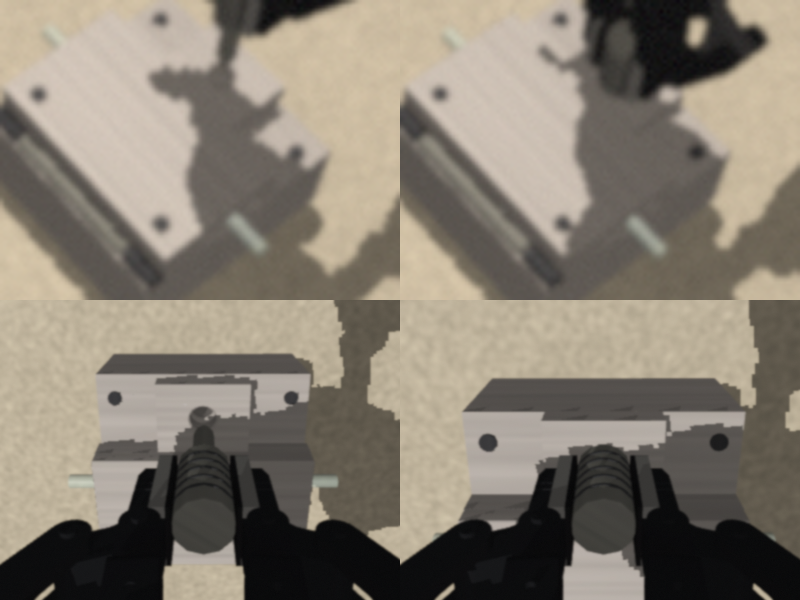

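```bash
python3 - <<'E'
from h import *
G=np.array([.4893,.1074,.0655])
for dz in(0,-.0006,-.0012):
    r.servo_line(G+[0,0,dz],velocity=.02); r.dwell(.4); s=r.sense()
    print(s['position'].round(5),s['ft_force'].round(1),s['wrist_torque'].round(2))
    if s['ft_force'][2]>25: break
r.dwell(1.5)
F=[]
for _ in range(6): r.dwell(.05); s=r.sense();F.append(s['ft_force'])
print(np.mean(F,0),s['position'],s['finger_gap'],s['time_s'])
E
```

```text
[0.4903  0.10757 0.06812] [-3.1  0.6 22.1] [0.03 0.48 0.01]
[0.49033 0.10759 0.06809] [-4.5  1.  25.7] [0.07 0.75 0.03]
[-4.03355504  0.20519988 26.12331315] [0.49030919 0.10758761 0.068065  ] 0.23849509860917212 25.875
```

The last 0.6 mm of commanded push moved the tool only 0.03 mm, so it is at a hard stop, holding a steady 26 N. One last look around before handing in.

```bash
python3 - <<'E'
from h import *
snap('scene','s6')
E
```

```text
(no output)
```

View pics/s6.png

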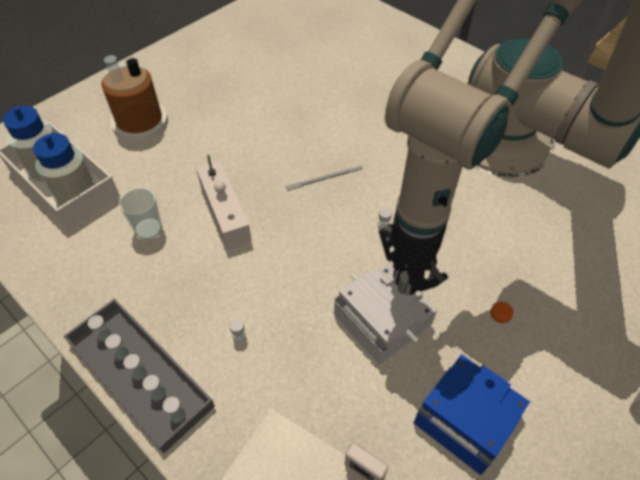

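The picture shows the jacket shut at (385,305) with the gripper holding the pin in the lug. The socket at (231,217) is empty, and everything else is where it was.

```bash
python3 -c "
from bench import r
print(r.sense()['ft_force']); r.hand_in(); print(r.sense()['time_s'])"
```

```text
[-4.04795377  0.40425354 26.88973913]
the job is handed in; nothing more can be done
the job is handed in; nothing more can be done
```

I swung the jacket's upper half down, took the ringed-knob pin from the rack and pushed it through the lug's hole into the lower half. I handed the job in at about 26 s, still gripping the pin and pressing down.

**Final checks:**
- **Push:** it was steady at 26–27 N, about twice the 8–12 N needed to shut the halves.
- **Seating:** the last 0.6 mm of commanded push moved the tool only 0.03 mm, so it was at a hard stop. Its height puts the knob's underside at about 59.7 mm, against 60 mm for the lug's top when shut.
- **Surroundings:** the last picture shows the tube's neck still protruding where it was, the pin's socket empty and the other things in place.

**Doubts:**
- **Full closure:** I inferred it from force and height, because the pictures can't resolve the last few tenths of a millimetre.
- **Sideways force:** about 4 N remained on the pin, and a 0.7 mm correction did not relieve it.
- **Stiffness:** the push stiffened from about 10 N, roughly 1.5 mm before the hard stop, and I did not find out why. A slight slip of the knob in the grip is possible, though the pictures showed none.

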